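Hold the gel comb in casting position above the tray floor

TASK

Set up the gel casting: lift the toothed comb out of its slot in the small grey bin, carry it over the tube rack and the beaker, and lower it teeth down between the two walls of the casting tray. Finish while still holding it there, upright and square across the tray over the line in the middle of its floor, centred between the walls, with the teeth hovering just a few millimetres above the tray floor and touching nothing. Leave the two plain plates in the bin, and do not push the tray, the bin, the rack with its tubes or the beaker out of place.

Things in the scene. Friction and masses are not known exactly. Their poses are not given: they have to be found in the camera images.
- comb_center (a point): centre (half-way up) of the comb: white upright plate 66 mm long (its y axis), 75 mm high (z, up at the start), 6 mm thick (x), eight teeth along its lower edge. Its top 20 mm is a ribbed back bar for gripping, 11 mm thick and 66 mm long, centred 27.5 mm above this point. About 50 g; stands on its teeth in one of the bin's slots (which one varies)
- comb_tips (a point): middle of the comb's tooth tips, 37.5 mm below comb_center; same axes
- comb: the comb as a whole, origin at comb_tips
- tray_floor (a point): centre of the upper surface of the tray's floor, 4 mm above the worktop. Empty tray, grey floor 80 mm long (its x axis), 90 mm wide (y), a thin white line across its middle; open ends, clear upright walls along both long sides (y = +-43 mm), 4 mm thick, 26 mm high over the worktop, 82 mm apart inside. The comb belongs above this point, its length along the tray's y axis (either way round)
- tray: the casting tray, origin at the centre of its underside; loose, 150 g
- bin: grey plastic bin, 45 mm (its x axis) by 80 mm (y) by 36 mm high, origin at the centre of its underside; three open-topped slots 11 mm wide along y, at x = -14, 0, +14 mm; slot floor 3 mm above its underside. Loose, 0.5 kg. Bin and tray stand on opposite sides of the rack; which one is left varies
- plate_a_center (a point): centre of a plain white plate, 6 x 66 x 30 mm, standing in a slot of the bin, wholly below the bin's rim; stays there
- plate_b_center (a point): centre of the second plain white plate, alike
- rack: orange tube rack, 66 x 115 x 64 mm, origin at the centre of its underside, between bin and tray with its long side (its y axis) pointing away from the robot; with three tubes its top stands 123 mm above the worktop
- tube_a: tube with screw cap standing in the rack, 20 mm across, 119 mm long, origin at its lower tip, 4 mm above the worktop
- tube_b: second tube in the rack, alike
- tube_c: third tube in the rack, alike
- beaker: clear beaker, 55 mm across, 70 mm high, origin at the centre of its underside; stands between rack and robot
There are look-alikes about, which are no part of the job. What is shaped like the bin but purple is not meant.

How it is judged:
On the way, in this order (a step that is already met when the one before it is completed fails the run):
1. the comb is lifted clear of the bin and held in the gripper (height (world z) of comb_tips above 0.05 m and contact force between comb and bin below 0.05 N and contact force between the fingers and comb above 1 N), for 0.2 s.
2. the comb is carried high across the row of rack and beaker (height (world z) of comb_tips above 0.09 m and (horizontal distance between comb_tips and rack below 0.13 m or horizontal distance between comb_tips and beaker below 0.13 m)), for 0.05 s.
At the end, for the whole second after the job is handed in: Gripper holds the comb at rest, teeth down: tips 1-11 mm above the tray floor, within 10 mm (along) and 7 mm (across) of its middle, upright and square within 0.12 rad; comb and fingers off the tray; tray moved under 15 mm, bin under 25 mm, both plates in the bin (x of comb_tips in the frame of tray_floor between -0.01 and 0.01 m and y of comb_tips in the frame of tray_floor between -0.007 and 0.007 m and z of comb_tips in the frame of tray_floor between 0.001 and 0.011 m and angle between comb_tips's own z axis and vertical below 0.12 rad and angle between the y axis of comb_tips and the y axis of tray_floor, either way round below 0.12 rad and contact force between each of comb, the fingers and tray below 0.05 N and contact force between the fingers and comb above 1 N and linear speed of comb below 0.02 m/s and angle between tray's own z axis and vertical below 0.05 rad and distance of tray from where it was at the start of the episode below 0.015 m and distance of bin from where it was at the start of the episode below 0.025 m and distance between each of plate_a_center, plate_b_center and bin below 0.035 m); the arm keeps its last pose, push and grip.
It fails at once if the tray is pushed 15 mm or more (distance of tray from where it was at the start of the episode above 0.015 m).
It fails at once if the bin is pushed 25 mm or more (distance of bin from where it was at the start of the episode above 0.025 m).
It fails at once if a plain plate is pulled out of the bin (distance between any of plate_a_center, plate_b_center and bin above 0.04 m).
It fails at once if the rack, a tube or the beaker is pushed out of place or tipped (distance of any of rack, beaker from where it was at the start of the episode above 0.015 m or distance of any of tube_a, tube_b, tube_c from where it was at the start of the episode above 0.02 m or angle between rack's own z axis and vertical above 0.2 rad or angle between beaker's own z axis and vertical above 0.3 rad).
It also fails if it takes over 48 s, if anything falls off the work surface, if the arm or the gripper's body presses on something with over 40 N, if the wrist force passes 120 N, or if a joint passes its speed limit or range.

ROBOT

A 6-joint arm with a two-finger parallel gripper is mounted at the origin on a cart in front of the work surface, level with it; the furniture and walls round the work are solid. World frame = base frame: x ahead of the robot, y to its left, z up, the work surface at z = 0. Lengths are in m, angles in rad, forces in N, time in s.
With the tool pointing down it reaches from about 0.425 to 0.95 m from the base axis. Payload 3.5 kg.
Tool frame: the origin (TCP) lies on the centre line of the jaws, within the pads' length; the fingertips stand 8 mm ahead of it and the grasp point (between the pads) lies 11 mm behind it; z points along the fingers, y is the direction in which the jaws open and shut (so a half turn about z gives the same grasp; the last joint's range is limited). The gripper opens to 85 mm and grips with 20 to 120 N. Pads are 22 mm wide; open, the fingers measure 114 mm over their backs; the gripper's body (76 mm by 85 mm) begins 54 mm behind the grasp point. The pads swing forward as they close: fully open they stand 13 mm farther back than shut.
Start: joints at [0.978, 0.286, 1.577, -0, 1.279, -0.15], TCP at [0.289, 0.61, 0.2] pointing down, gripper open.
Joint ranges: [-2.77, 2.77], [-0.9, 2.22], [0.21, 2.48], [-1.53, 4.67], [0.24, 2.81], [-2.84, 2.84]. Speed limits (rad/s): [2.79, 2.79, 3.14, 3.14, 3.14, 3.14].

INTERFACE

Orientations are given as a rotation vector (axis times angle).
In Python, from rig import ctrl gives the robot as it stands. The module is installed in compiled form; this text tells all that it offers.
- The arm moves only by the tool move_arm, never from a script. Its arguments are lists of equal length, an entry for each row: "delta_pos": the shift along the tool's x, y, z normalised to -1 to 1, where 1 is 2.5 cm, a list of three; "twist": the turn about the tool's z normalised to -1 to 1, where 1 is 180 degrees; "gripper": the opening in per cent of the stroke, from 0 (shut) to 100 (fully open). A call has 1 to 20 rows; each row shifts and turns the commanded pose from where the row before left it, along the tool's axes as they then stand; what a row does not reach is not made up. A row lasts 1/8 s, in which the tool goes at most 62.5 mm and 10.7 degrees, less where a joint would pass 70% of its speed; a pose out of reach is approached as far as the arm can. A call with a number of a shift or a turn outside -1 to 1 is refused whole. A call with a gripper value outside its range is refused whole. The fingers move at their own pace and stop on an object; "squeeze" is the grip in N (left out, the last holds). Time passes only in rows, so rows that do not move let the fingers close. It gives the time, the measured TCP pose, the force and the opening at its end, in the units of the state.
- ctrl.sense(): the state, without advancing time (a new reading comes with each control period).
- ctrl.camera(name): name is "scene" or "side" or "wrist"; returns the picture (420x560x3 uint8, blue, green, red); there is no depth.
- ctrl.camera_params(name): a dict with "K" (3x3 intrinsics, pixels), "k1" (the pictures are not rectified: a ray, as slopes to the right and down, at radius r is drawn at 1 + k1 r^2 times it, then the intrinsics apply), "R" (3x3) and "t" (3): a world point X has camera coordinates R X + t; the wrist camera has in their place "T_tool_cam" (4x4, takes a point from camera to tool coordinates, whose origin is the TCP and whose axes are the flange's). Camera axes: x right, y down, z forward; pixel columns grow to the right and rows downward; lengths in m; the calibration is good to about 2 mm. A picture is of the moment at which its call begins: read the wrist's pose just before it. camera_params takes no time and is no camera call.
- ctrl.sign_off(): hands the job in, once; it reports no verdict.
The state is a dict: "t": time; "qpos": joint angles; "qd": joint speeds; "effort": joint torques, N m; "eef_pos": TCP position; "orientation": TCP orientation; "ft_force": force on the tool from outside, world axes, zero at the start; "moment": the same for the moment, N m; "grip_width": opening from 0.0 (shut) to 1.0 (fully open).
Only numpy, scipy, OpenCV 4.12 (cv2) and the standard library are available. Lean on these libraries where they do the work, as an engineer would, in place of code of your own. Each camera call takes 0.05 s, during which the arm holds its last target.

## Working session

There is one attempt and no reset: what is moved stays moved. The work goes in short steps, Python scripts to look and compute and a tool call to move; the robot and the scene stay as the last step left them, time stands still between calls to the robot, and variables do not carry over. Pictures are saved under pics/ and viewed, and the job is handed in when it is done.

Besides the shell and the picture viewer there is one more tool, called in YAML: its name, and indented under it one key for each argument. move_arm: Moves the arm, as the interface text tells. Its arguments: {"type":"object","properties":{"delta_pos":{"type":"array"},"twist":{"type":"array"},"gripper":{"type":"array"},"squeeze":{"type":"number"}},"required":["delta_pos","twist","gripper"]}

```bash
mkdir -p pics && ls
python3 - <<'E'
from rig import ctrl
import cv2,numpy as np
np.set_printoptions(precision=4,suppress=True)
s=ctrl.sense();print(s)
for n in ["scene","side","wrist"]:
    p=ctrl.camera_params(n);print(n,p)
    cv2.imwrite(f"pics/{n}0.png",ctrl.camera(n))
E
```

```text
pics
{'t': 0.0, 'qpos': array([ 0.978 ,  0.2872,  1.5782,  0.    ,  1.2786, -0.15  ]), 'qd': array([ 0.0007, -0.0005,  0.0006, -0.0004, -0.0007, -0.0013]), 'effort': array([  0.0007, -40.5993, -29.2623,  -0.0001,   0.0058,  -0.    ]), 'eef_pos': array([0.2888, 0.6093, 0.1987]), 'orientation': array([-0.6897, -3.0641,  0.0035]), 'ft_force': array([ 0.3466, -0.2151, -0.0443]), 'moment': array([0.0687, 0.0072, 0.0526]), 'grip_width': 0.9988415898944013}
scene {'K': array([[433.3541,   0.    , 273.4886],
       [  0.    , 433.3541, 206.37  ],
       [  0.    ,   0.    ,   1.    ]]), 'k1': -0.07660173670166583, 'R': array([[ 0.5206, -0.8536, -0.018 ],
       [-0.5244, -0.303 , -0.7957],
       [ 0.6738,  0.4237, -0.6054]]), 't': array([-0.2579,  0.3062,  0.7189])}
side {'K': array([[452.2002,   0.    , 280.5406],
       [  0.    , 452.2002, 212.5919],
       [  0.    ,   0.    ,   1.    ]]), 'k1': -0.05664936835165196, 'R': array([[ 0.8826, -0.4699,  0.0121],
       [-0.2364, -0.4659, -0.8527],
       [ 0.4063,  0.7497, -0.5223]]), 't': array([-0.4344,  0.171 ,  0.8621])}
wrist {'K': array([[292.904 ,   0.    , 281.039 ],
       [  0.    , 292.904 , 207.5399],
       [  0.    ,   0.    ,   1.    ]]), 'k1': -0.002206060450072736, 'T_tool_cam': array([[ 0.0006, -0.951 , -0.3093,  0.0797],
       [ 1.    ,  0.0006, -0.    , -0.    ],
       [ 0.0002, -0.3093,  0.951 , -0.174 ],
       [ 0.    ,  0.    ,  0.    ,  1.    ]])}
```

View pics/scene0.png

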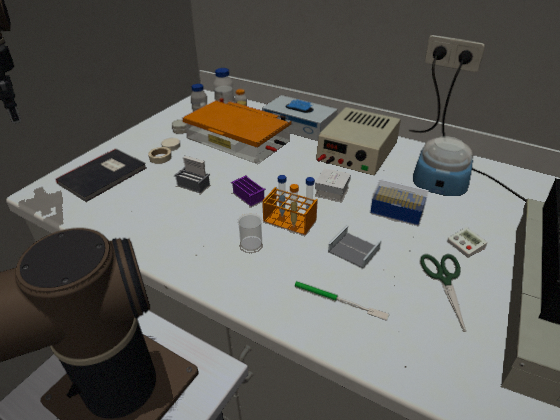

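View pics/side0.png

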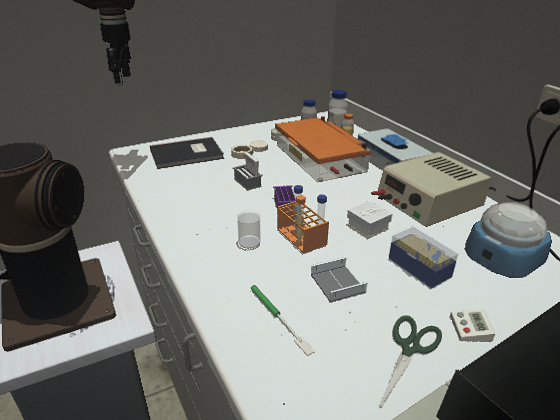

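View pics/wrist0.png

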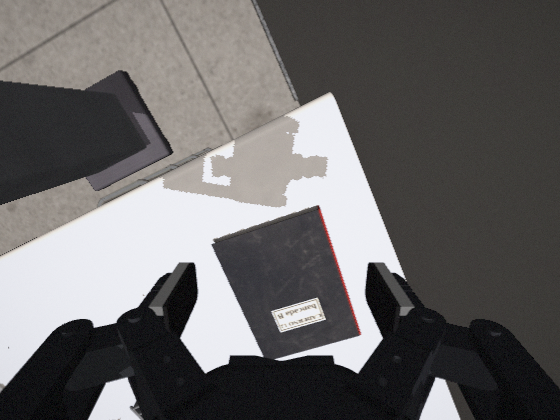

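Scene view: grey bin with the comb at about (193,178), purple look-alike bin at (248,190), rack at (290,210), beaker at (250,233), tray at (354,247). Side view: bin at (248,175), purple bin at (284,195), rack at (303,225), tray at (338,280). The wrist view shows only the notebook. Next I'll take close crops.

```bash
cat > h.py <<'E'
import numpy as np,cv2
from scipy.optimize import least_squares
from scipy.spatial.transform import Rotation as Ro
np.set_printoptions(precision=4,suppress=True)
def load(name,st=None):
    from rig import ctrl
    p=ctrl.camera_params(name)
    if name=="wrist":
        T=np.array(p["T_tool_cam"]);W=np.eye(4);W[:3,:3]=Ro.from_rotvec(st["orientation"]).as_matrix();W[:3,3]=st["eef_pos"]
        C=np.linalg.inv(W@T);R,t=C[:3,:3],C[:3,3]
    else: R,t=np.array(p["R"]),np.array(p["t"])
    return dict(K=np.array(p["K"]),d=np.array([p["k1"],0,0,0,0.]),R=R,t=t)
def proj(c,X):
    return cv2.projectPoints(np.asarray(X,float).reshape(-1,1,3),cv2.Rodrigues(c["R"])[0],c["t"],c["K"],c["d"])[0].reshape(-1,2)
def ray(c,uv):
    n=cv2.undistortPoints(np.array(uv,float).reshape(-1,1,2),c["K"],c["d"]).reshape(-1,2)
    d=np.c_[n,np.ones(len(n))]@c["R"];return -c["R"].T@c["t"],d
def atz(c,uv,z):
    o,d=ray(c,uv);return o+d*((z-o[2])/d[:,2])[:,None]
def tri(cs,uvs):
    P=[np.c_[c["R"],c["t"]] for c in cs]
    u=[cv2.undistortPoints(np.array(q,float).reshape(-1,1,2),c["K"],c["d"]).reshape(-1,2).T for c,q in zip(cs,uvs)]
    X=cv2.triangulatePoints(P[0],P[1],u[0],u[1]);return (X[:3]/X[3]).T
def crop(src,dst,x0,y0,w,h,s):
    im=cv2.imread(src)[y0:y0+h,x0:x0+w];cv2.imwrite(dst,cv2.resize(im,None,fx=s,fy=s,interpolation=cv2.INTER_CUBIC))
E
python3 - <<'E'
from h import *
crop("pics/scene0.png","pics/s_bin.png",160,140,150,110,5)
crop("pics/side0.png","pics/d_bin.png",215,140,130,110,5)
crop("pics/scene0.png","pics/s_tray.png",310,210,90,70,8)
crop("pics/side0.png","pics/d_tray.png",290,240,100,75,8)
E
```

```text
(no output)
```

View pics/s_bin.png

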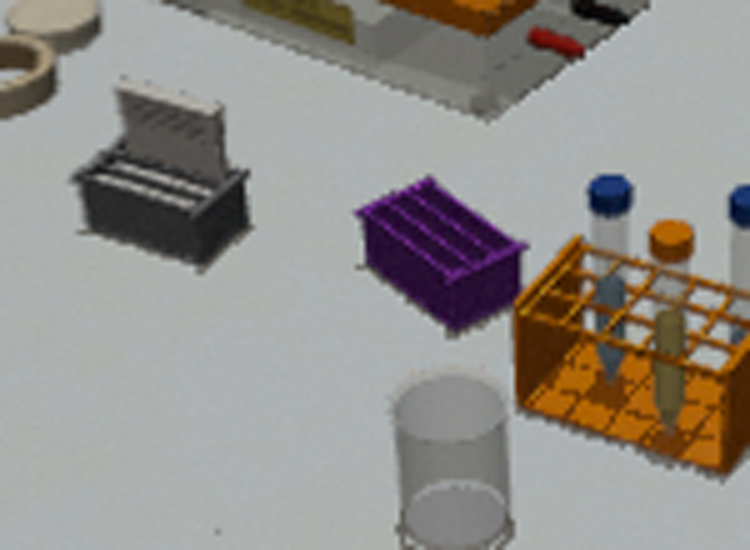

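View pics/d_bin.png

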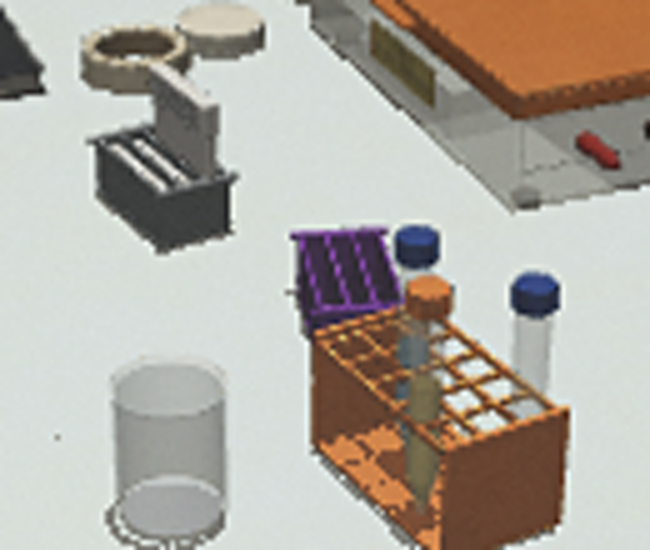

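View pics/s_tray.png

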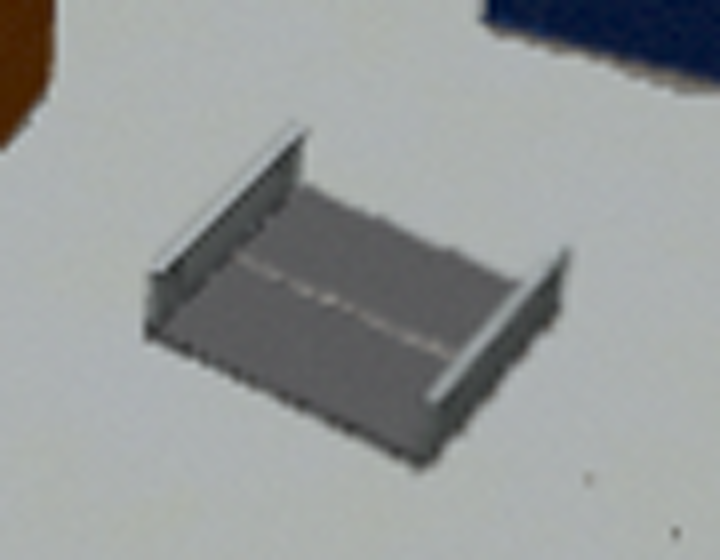

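View pics/d_tray.png

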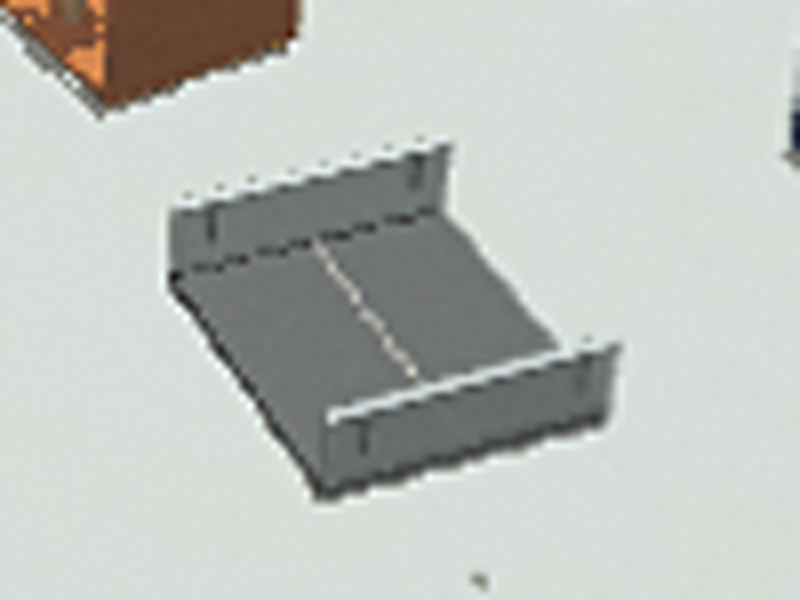

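Candidates for the bin are the grey box with three slots at scene (193,178) and the purple one at (248,190). I choose the grey one: the crop shows the upright white comb in its far slot, with two plates sitting low in the other two. The tray is the grey floor with two clear walls and a pale line at (354,247). Now I'll triangulate.

Run:
```python
from h import *
S,D=load("scene"),load("side")
f=lambda a,x,y,s:np.array(a,float)/s+[x,y]
s=lambda *a:f(a,160,140,5); d=lambda *a:f(a,215,140,5)
names="combTL combTR binL binF binR botL botF botR".split()
a=s([118,86],[222,107],[78,178],[197,211],[246,174],[85,230],[200,268],[249,228])
b=d([152,68],[218,105],[90,140],[165,190],[236,178],[100,203],[163,250],[230,232])
X=tri([S,D],[a,b])
for n,x in zip(names,X):print(n,x)
print("comb len",np.linalg.norm(X[0]-X[1]), "binlen",np.linalg.norm(X[2]-X[3]),np.linalg.norm(X[3]-X[4]))
s=lambda *a:f(a,310,210,8); d=lambda *a:f(a,290,240,8)
# tray: line ends; wall tops; lower corners
# left wall (far in scene left) top near, far; bottom near ; right wall top near, far; bottom near
n2="LwTopN LwTopF LBotN RwTopN RwTopF RbotN lineL".split()
a=s([152,272],[303,130],[150,335],[433,400],[568,255],[425,468],[232,255])
b=d([172,210],[450,147],[172,282],[330,415],[618,348],[320,497],[316,240])
X=tri([S,D],[a,b])
for n,x in zip(n2,X):print(n,x)
```

```text
combTL [0.5469 0.3174 0.0722]
combTR [0.5574 0.253  0.0732]
binL [0.5077 0.3191 0.0344]
binF [0.5211 0.247  0.0308]
binR [0.566  0.2495 0.0274]
botL [ 0.5186  0.3334 -0.0134]
botF [ 0.5205  0.2505 -0.008 ]
botR [ 0.5611  0.2479 -0.005 ]
comb len 0.0653192087008779 binlen 0.07342567215513524 0.04508447829483416
LwTopN [ 0.4822 -0.1538  0.0206]
LwTopF [ 0.5614 -0.1649  0.0202]
LBotN [ 0.4831 -0.1544 -0.0035]
RwTopN [ 0.4727 -0.2412  0.0226]
RwTopF [ 0.5513 -0.2507  0.0187]
RbotN [ 0.4713 -0.2423 -0.0018]
lineL [ 0.5228 -0.1614  0.0001]
```

Bin, comb and tray positions agree with the given sizes (comb 65 mm long, bin 73x45 mm), apart from a z bias of about -4 mm. Comb is at about (0.552, 0.285) with yaw +0.16. Tray is at about (0.517, -0.203) with yaw -0.12. I'll move the wrist over the bin to refine these.

move_arm:
  delta_pos:
    - [0,0,0]
    - [0,0,0]
    - [0,0,0]
    - [0,0,0]
    - [0,0,0]
    - [0,0,0]
    - [-0.97,0.49,0]
    - [-0.97,0.49,0]
    - [-0.97,0.49,0]
    - [-0.97,0.49,0]
    - [-0.97,0.49,0]
    - [-0.97,0.49,0]
    - [-0.97,0.49,0]
    - [-0.97,0.49,0]
    - [-0.97,0.49,0]
    - [-0.97,0.49,0]
    - [-0.97,0.49,0]
    - [-0.97,0.49,0]
  twist: [0.0514,0.0514,0.0514,0.0514,0.0514,0.0514,0,0,0,0,0,0,0,0,0,0,0,0]
  gripper: [100,100,100,100,100,100,100,100,100,100,100,100,100,100,100,100,100,100]

```text
t: 2.4
eef_pos: [0.4807, 0.345, 0.1997]
orientation: [-2.038, -2.391, 0.001]
ft_force: [-0.5, -0.2, 0.7]
grip_width: 1.0
```

```bash
cat > snap.py <<'E'
import sys,pickle
from h import *
from rig import ctrl
tag=sys.argv[1]
s=ctrl.sense();im=ctrl.camera("wrist")
cv2.imwrite(f"pics/w_{tag}.png",im);pickle.dump(s,open(f"w_{tag}.pkl","wb"))
R=Ro.from_rotvec(s["orientation"]).as_matrix()
print(s["t"],s["eef_pos"],"yaw y",np.arctan2(R[1,1],R[0,1]),"z",R[:,2],"q",s["qpos"],"f",s["ft_force"],"g",s["grip_width"])
E
python3 snap.py 1
```

```text
2.4 [0.4807 0.345  0.1997] yaw y 0.15916852207212367 z [-0.0006 -0.0003 -1.    ] q [ 0.4512  0.1053  1.7872 -0.      1.2497  0.292 ] f [-0.4552 -0.212   0.6727] g 1.0003030138338906
```

move_arm:
  delta_pos:
    - [-0.97,0.49,0]
    - [-0.97,0.49,0]
    - [-0.97,0.49,0]
    - [-0.97,0.49,0]
    - [-0.97,0.49,0]
    - [0,0,0]
    - [0,0,0]
  twist: [0,0,0,0,0,0,0]
  gripper: [100,100,100,100,100,100,100]

```text
t: 3.32
eef_pos: [0.5596, 0.2363, 0.1998]
orientation: [-2.037, -2.39, 0.001]
ft_force: [0.5, 0.3, -0.5]
grip_width: 1.002
```

```bash
python3 snap.py 2
```

```text
3.325 [0.5596 0.2363 0.1998] yaw y 0.15908831555490904 z [-0.0009  0.0003 -1.    ] q [0.2324 0.1402 1.7488 0.0005 1.2534 0.0732] f [ 0.4816  0.3094 -0.4627] g 1.0024137008708458
```

View pics/w_2.png

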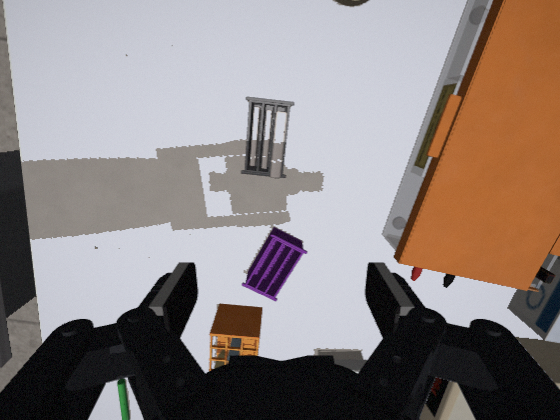

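```bash
python3 -c "
from h import *
crop('pics/w_2.png','pics/w_2c.png',225,80,90,110,5)"
```

```text
(no output)
```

View pics/w_2c.png

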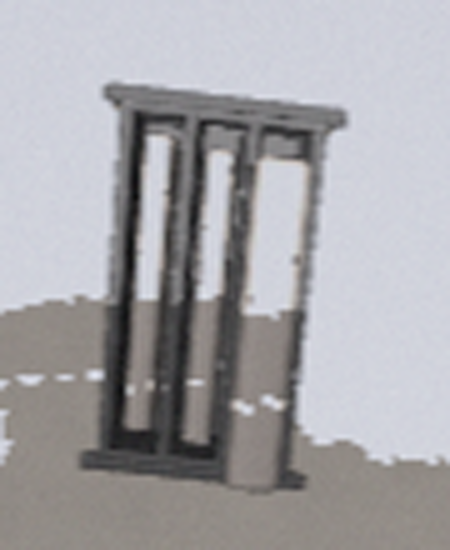

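Crop: grey bin with three slots. The comb's bar is in the right slot, its top corners at about (276,111), (287,112), (270,177) and (280,178). The two plates sit low at columns ~256 and ~267.

```bash
cat > m2.py <<'E'
from h import *
import pickle
s=pickle.load(open("w_2.pkl","rb"));W=load("wrist",s)
c=np.array([[255,155],[308,160],[275,490],[226,485]])/5+[225,80]
X=atz(W,c,0.078);print(X,"center",X.mean(0))
print("sizes",np.linalg.norm(X[0]-X[1]),np.linalg.norm(X[1]-X[2]),np.linalg.norm(X[0]-X[3]))
d=X[0]+X[1]-X[2]-X[3];print("comb y yaw-90",np.arctan2(-d[0],d[1]))
# bin rim corners z .036
b=np.array([[107,88],[345,115],[303,485],[82,462]])/5+[225,80]
Y=atz(W,b,0.036);print("bin",Y,Y.mean(0));d=Y[0]+Y[1]-Y[2]-Y[3];print(np.arctan2(-d[0],d[1]))
C=X.mean(0);R=Ro.from_rotvec(s["orientation"]).as_matrix()
print("tool delta",R.T@(C-s["eef_pos"])/.025)
# triangulate wrist with scene for comb corners
S,D=load("scene"),load("side")
a=np.array([[118,86],[222,107]])/5+[160,140]; e=np.array([[152,68],[218,105]])/5+[215,140]
w=c[[0,3]]
print(tri([S,W],[a,w]),tri([D,W],[e,w]))
E
python3 m2.py
```

```text
[[0.5416 0.3151 0.078 ]
 [0.5518 0.3158 0.078 ]
 [0.5557 0.2511 0.078 ]
 [0.5456 0.2505 0.078 ]] center [0.5486 0.2831 0.078 ]
sizes 0.01021693653109182 0.06486536103684837 0.0647245302350067
comb y yaw-90 0.06140102420800141
bin [[0.5071 0.3237 0.036 ]
 [0.5589 0.3264 0.036 ]
 [0.5632 0.2443 0.036 ]
 [0.5114 0.2414 0.036 ]] [0.5351 0.2839 0.036 ]
0.05276634649078549
tool delta [ 1.9178 -0.1319  4.8722]
[[0.5423 0.3144 0.0753]
 [0.5478 0.2484 0.078 ]] [[0.5434 0.3144 0.0742]
 [0.55   0.2483 0.0768]]
```

move_arm:
  delta_pos:
    - [0,0,0]
    - [0.63,-0.11,0.7]
    - [0.63,-0.11,0.7]
    - [0.63,-0.11,0.7]
    - [0,0,0.7]
    - [0,0,0]
    - [0,0,0]
  twist: [0.0325,0,0,0,0,0,0]
  gripper: [100,100,100,100,100,100,100]

```text
t: 4.25
eef_pos: [0.5497, 0.2823, 0.1304]
orientation: [2.157, 2.283, 0.001]
ft_force: [0.5, 0.5, 0.1]
grip_width: 1.0
```

```bash
python3 snap.py 3; python3 -c "
from h import *
crop('pics/w_3.png','pics/w_3c.png',210,120,140,190,3)"
```

```text
4.25 [0.5497 0.2823 0.1304] yaw y 0.05662823007638435 z [ 0.0006  0.     -1.    ] q [ 0.3105  0.2267  1.7813 -0.0002  1.1331  0.2539] f [0.4534 0.4726 0.1331] g 1.0003173457897807
```

View pics/w_3.png

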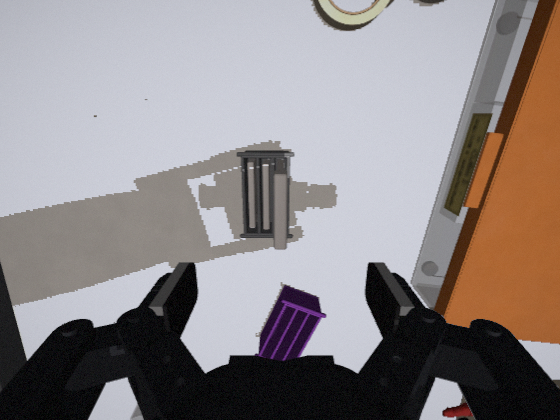

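View pics/w_3c.png

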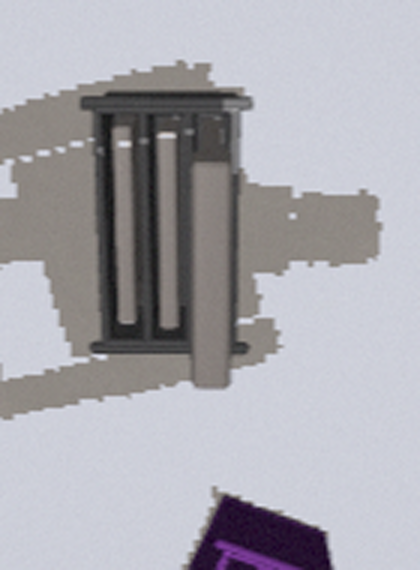

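The comb bar is at columns 274–287 and rows 173–249, upright in the image, so the jaws are square to it. Two wrist views will give its height.

```bash
cat > m3.py <<'E'
from h import *
import pickle
s=pickle.load(open("w_3.pkl","rb"));W=load("wrist",s)
W2=load("wrist",pickle.load(open("w_2.pkl","rb")))
c=np.array([[191,161],[229.5,160],[231,387],[191,388]])/3+[210,120]
c2=np.array([[255,155],[308,160],[275,490],[226,485]])/5+[225,80]
X=atz(W,c,0.078);print(X,"center",X.mean(0))
print("sizes",np.linalg.norm(X[0]-X[1]),np.linalg.norm(X[1]-X[2]),np.linalg.norm(X[0]-X[3]))
d=X[0]+X[1]-X[2]-X[3];print("yaw",np.arctan2(-d[0],d[1]))
T=tri([W2,W],[c2,c]);print(T,T.mean(0))
R=Ro.from_rotvec(s["orientation"]).as_matrix();print("tool delta",R.T@(X.mean(0)-s["eef_pos"])/.025)
E
python3 m3.py
```

```text
[[0.5417 0.3156 0.078 ]
 [0.5517 0.3164 0.078 ]
 [0.5563 0.2512 0.078 ]
 [0.5449 0.2503 0.078 ]] center [0.5486 0.2834 0.078 ]
sizes 0.010058423651383649 0.06535579440291304 0.0654009399815398
yaw 0.059424656986335644
[[0.5416 0.3151 0.0754]
 [0.5518 0.3158 0.0748]
 [0.556  0.2509 0.0774]
 [0.5453 0.2506 0.0786]] [0.5487 0.2831 0.0766]
tool delta [ 0.0458 -0.0404  2.0969]
```

move_arm:
  delta_pos:
    - [0.04,-0.04,0.49]
    - [0,0,0.49]
    - [0,0,0.49]
    - [0,0,0.49]
    - [0,0,0.49]
    - [0,0,0.49]
    - [0,0,0]
    - [0,0,0]
  twist: [0,0,0,0,0,0,0,0]
  gripper: [100,100,100,100,100,100,100,100]

```text
t: 5.3
eef_pos: [0.5485, 0.2836, 0.0569]
orientation: [2.157, 2.284, 0.001]
ft_force: [0.0, 0.1, 0.6]
grip_width: 1.002
```

```bash
python3 snap.py 4
```

```text
5.3 [0.5485 0.2836 0.0569] yaw y 0.05708656887848928 z [ 0.0006  0.0002 -1.    ] q [ 0.3131  0.3137  1.8228 -0.      1.0045  0.256 ] f [0.0017 0.0723 0.573 ] g 1.0016064085655132
```

View pics/w_4.png

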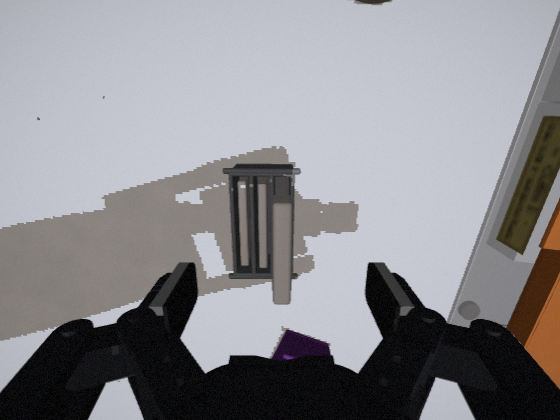

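Comb bar is at column 282, between fingers centred at ~281, with nothing between the pads. Closing.

move_arm:
  delta_pos:
    - [0,0,0]
    - [0,0,0]
    - [0,0,0]
    - [0,0,0]
    - [0,0,0]
    - [0,0,0]
    - [0,0,0]
    - [0,0,0]
    - [0,0,0]
    - [0,0,0]
  twist: [0,0,0,0,0,0,0,0,0,0]
  gripper: [60,30,20,10,5,0,0,0,0,0]
  squeeze: 40

```text
t: 6.6
eef_pos: [0.5481, 0.2835, 0.0566]
orientation: [-2.157, -2.284, -0.0]
ft_force: [0.7, -0.4, -0.0]
grip_width: -0.0
```

```bash
python3 snap.py 5
```

```text
6.6 [0.5481 0.2835 0.0566] yaw y 0.05702052742252128 z [ 0.  0. -1.] q [0.3131 0.3138 1.8233 0.     1.0045 0.2561] f [ 0.7355 -0.387  -0.0418] g -0.0001482388069715393
```

View pics/w_5.png

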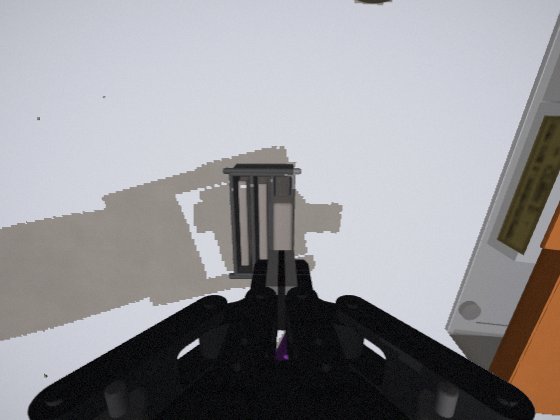

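The reported opening is 0.0, which an 11 mm bar should not give. I'll look closer.

Run:
```python
from h import *
from rig import ctrl
crop('pics/w_5.png','pics/w_5c.png',220,150,120,150,4)
cv2.imwrite("pics/scene5.png",ctrl.camera("scene"));cv2.imwrite("pics/side5.png",ctrl.camera("side"))
crop("pics/scene5.png","pics/s5.png",130,60,150,140,4)
crop("pics/side5.png","pics/d5.png",180,60,150,140,4)
a=cv2.imread("pics/s5.png");b=cv2.imread("pics/d5.png");c=cv2.imread("pics/w_5c.png");
cv2.imwrite("pics/m5.png",cv2.resize(np.hstack([a,b]),(800,373)))
```

```text
(no output)
```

View pics/w_5c.png

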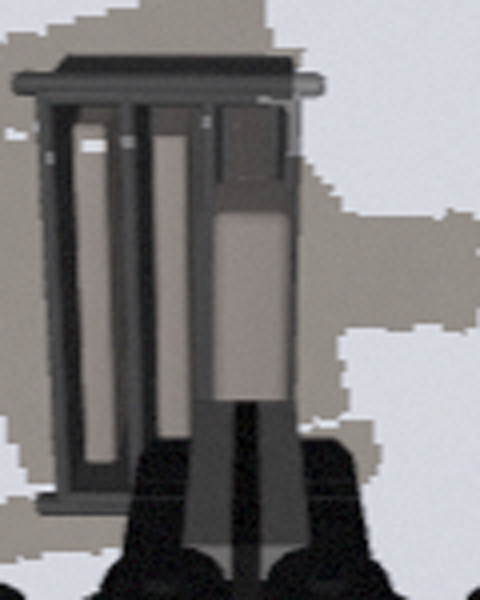

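View pics/m5.png

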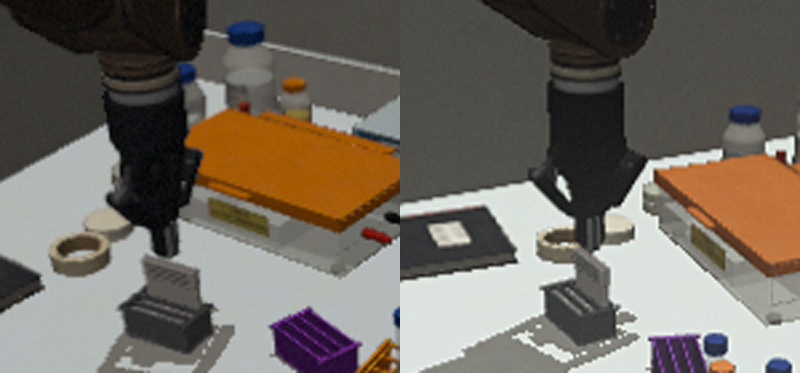

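The fingers shut without reaching the comb, which looks unmoved. In both outside views the fingertips end near or above its top edge. I'll triangulate the fingertips to see whether the tool or the comb is off.

Run:
```python
from h import *
S,D=load("scene"),load("side")
a=cv2.imread("pics/scene5.png");b=cv2.imread("pics/side5.png")
m=np.hstack([cv2.resize(a[110:210,150:230],None,fx=5,fy=5,interpolation=2),cv2.resize(b[110:210,210:290],None,fx=5,fy=5,interpolation=2)])
cv2.imwrite("pics/m5b.png",m)
p=np.array([[0.5481,.2835,.049],[0.5481,.2835,.0566],[0.5486,.2834,.078]])
print(proj(S,p),proj(D,p))
```

```text
[[194.5242 167.4873]
 [194.1724 165.1139]
 [193.3177 158.2596]] [[250.9566 165.5429]
 [250.8987 163.0895]
 [250.9129 156.0808]]
```

View pics/m5b.png

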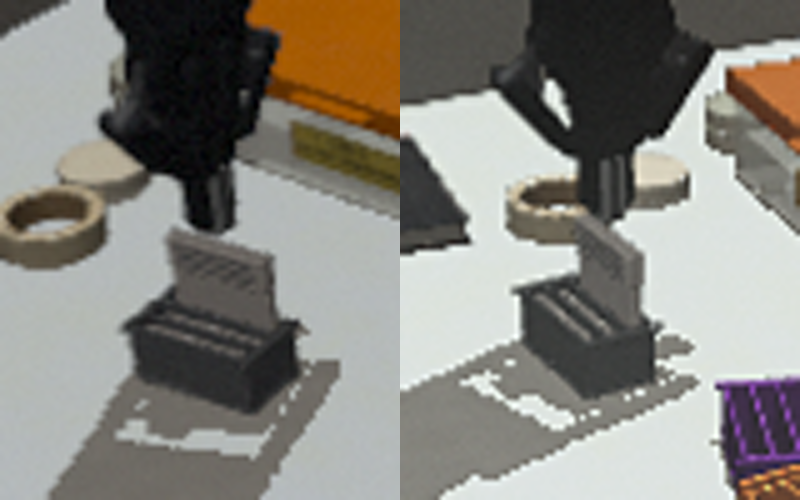

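Run:
```python
from h import *
import pickle
S,D=load("scene"),load("side")
s=pickle.load(open("w_5.pkl","rb"));W=load("wrist",s)
print("tips(mid of lower end)",tri([S,D],[[[191.6,155.6]],[[251.5,153.5]]]))
print("comb top TL,TR",tri([S,D],[[[150+172/5,110+232/5],[150+272/5,110+258/5]],[[210+178/5,110+218/5],[210+240/5,110+254/5]]]))
# wrist: pad lower front edge corners, crop4 offset 220,150
uv=np.array([[193,402],[303,402]])/4+[220,150]
for z in (.05,.06,.07,.08,.09,.1):
    X=atz(W,uv,z);R=Ro.from_rotvec(s["orientation"]).as_matrix();print(z,((X-s["eef_pos"])@R).round(4).tolist())
```

```text
tips(mid of lower end) [[0.5558 0.2952 0.0794]]
comb top TL,TR [[0.5464 0.3137 0.075 ]
 [0.5541 0.2499 0.0755]]
0.05 [[-0.0101, -0.009, 0.0066], [-0.0101, 0.0097, 0.0066]]
0.06 [[-0.0051, -0.0085, -0.0034], [-0.0051, 0.0092, -0.0034]]
0.07 [[-0.0002, -0.0081, -0.0134], [-0.0002, 0.0086, -0.0134]]
0.08 [[0.0048, -0.0076, -0.0234], [0.0048, 0.0081, -0.0234]]
0.09 [[0.0098, -0.0071, -0.0334], [0.0098, 0.0075, -0.0334]]
0.1 [[0.0147, -0.0066, -0.0434], [0.0147, 0.0069, -0.0434]]
```

Both views put the shut fingertips at z≈0.08–0.09. The stated 8 mm ahead of the TCP would put them at 0.049, so in reality they end about 33 mm higher and closed just above the comb with zero force. I'll trust the images: reopen, go about 32 mm lower in checked steps, and re-measure.

move_arm:
  delta_pos:
    - [0,0,0]
    - [0,0,0]
    - [0,0,0]
    - [0,0,0]
    - [0,0,0]
    - [0,0,0]
    - [0,0,0.3]
    - [0,0,0.3]
    - [0,0,0.2]
    - [0,0,0]
  twist: [0,0,0,0,0,0,0,0,0,0]
  gripper: [100,100,100,100,100,100,100,100,100,100]

```text
t: 8.0
eef_pos: [0.5476, 0.2833, 0.0357]
orientation: [-2.157, -2.283, 0.002]
ft_force: [-1.0, 0.1, 0.2]
grip_width: 1.002
```

```bash
python3 snap.py 6
python3 - <<'E'
from h import *
from rig import ctrl
a=ctrl.camera("scene");b=ctrl.camera("side");cv2.imwrite("pics/scene6.png",a);cv2.imwrite("pics/side6.png",b)
m=np.hstack([cv2.resize(a[110:210,150:230],None,fx=5,fy=5,interpolation=2),cv2.resize(b[110:210,210:290],None,fx=5,fy=5,interpolation=2)])
cv2.imwrite("pics/m6.png",m)
E
```

```text
8.0 [0.5476 0.2833 0.0357] yaw y 0.057014962802966446 z [-0.0015 -0.0005 -1.    ] q [ 0.3131  0.3422  1.8311 -0.      0.9699  0.256 ] f [-0.9897  0.1492  0.2139] g 1.001625752784744
```

View pics/m6.png

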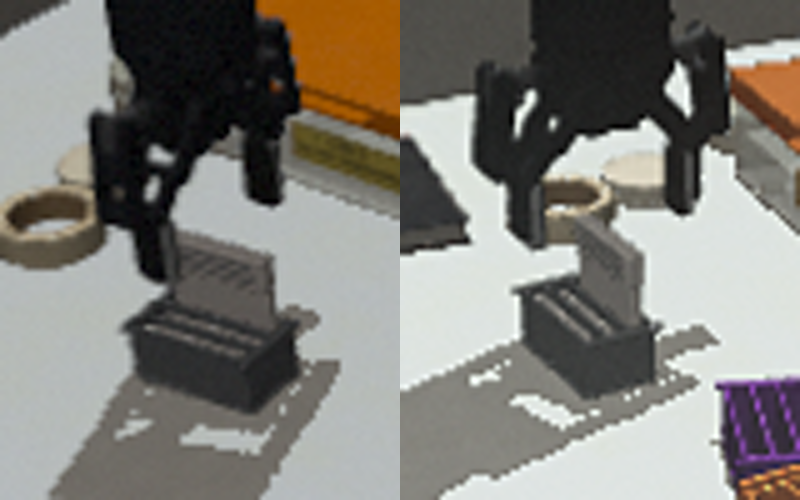

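View pics/w_6.png

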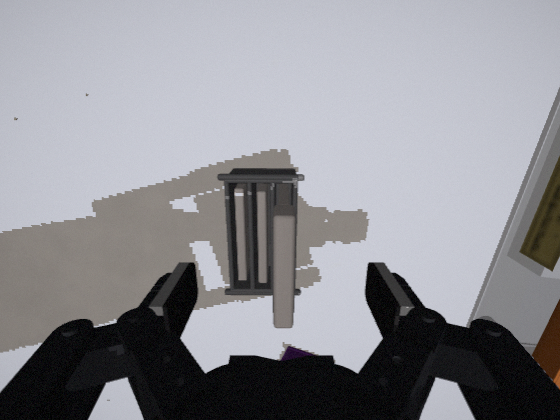

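Open fingers straddle the comb, near tip at scene (180,165) / side (235,159), far tip at (203,151) / (267,153). Triangulating them and the comb in the wrist frame.

Run:
```python
from h import *
import pickle
S,D=load("scene"),load("side")
T=tri([S,D],[[[180,165.3],[203.3,150.8]],[[235.6,158.8],[266.4,152.4]]]);print(T,T.mean(0),np.linalg.norm(T[0]-T[1]))
s=pickle.load(open("w_6.pkl","rb"));W=load("wrist",s)
R=Ro.from_rotvec(s["orientation"]).as_matrix();print(((T-s["eef_pos"])@R))
c=np.array([[273.5,211],[295,211],[293.5,327],[273.5,327]])
for z in (.074,.078):
  X=atz(W,c,z);print(X.mean(0),np.linalg.norm(X[0]-X[3]),np.linalg.norm(X[0]-X[1]))
# wrist fingertips front corners of pads: left (196,264),(196,300)? right (367,264)
for z in (.05,.06,.07,.08,.09):
  X=atz(W,np.array([[196,264],[367,264]]),z);print(z,((X-s["eef_pos"])@R).tolist())
```

```text
[[0.5077 0.2958 0.0736]
 [0.5997 0.2905 0.0748]] [0.5537 0.2931 0.0742] 0.09218642803952218
[[ 0.0147 -0.0391 -0.0378]
 [ 0.0042  0.0524 -0.0392]]
[0.5489 0.2825 0.074 ] 0.06887241967804514 0.010515736651482418
[0.5487 0.2849 0.078 ] 0.06684198871651756 0.010205721737235841
0.05 [[-0.008909785094053851, -0.05238429527990983, -0.01423567640132979], [-0.0087392243122522, 0.052278658138883514, -0.01439928333484857]]
0.06 [[-0.0033709206402609414, -0.04912173598917283, -0.024243100612577], [-0.0032110412435964854, 0.048986690044978055, -0.024396461646366815]]
0.07 [[0.0021679438135320246, -0.045859176698435825, -0.034250524823824235], [0.0023171418250592843, 0.04569472195107259, -0.03439363995788509]]
0.08 [[0.007706808267324991, -0.042596617407698815, -0.044257949035071444], [0.007845324893715047, 0.042402753857167255, -0.04439081826940333]]
0.09 [[0.013245672721117955, -0.03933405811696181, -0.05426537324631868], [0.013373507962370761, 0.039110785763261796, -0.0543879965809216]]
```

move_arm:
  delta_pos:
    - [0.04,0.04,0.2]
    - [0,0,0.2]
    - [0,0,0.2]
    - [0,0,0]
    - [0,0,0]
    - [0,0,0]
    - [0,0,0]
    - [0,0,0]
    - [0,0,0]
    - [0,0,0]
    - [0,0,0]
    - [0,0,0]
  twist: [0,0,0,0,0,0,0,0,0,0,0,0]
  gripper: [100,100,100,100,60,30,20,10,0,0,0,0]
  squeeze: 40

```text
t: 9.65
eef_pos: [0.5493, 0.2846, 0.0218]
orientation: [2.157, 2.284, 0.001]
ft_force: [-1.1, 0.8, 2.1]
grip_width: 0.118
```

```bash
python3 snap.py 7
python3 - <<'E'
from h import *
from rig import ctrl
a=ctrl.camera("scene");b=ctrl.camera("side");cv2.imwrite("pics/scene7.png",a);cv2.imwrite("pics/side7.png",b)
m=np.hstack([cv2.resize(a[110:210,150:230],None,fx=5,fy=5,interpolation=2),cv2.resize(b[110:210,210:290],None,fx=5,fy=5,interpolation=2)])
cv2.imwrite("pics/m7.png",m)
E
```

```text
9.65 [0.5493 0.2846 0.0218] yaw y 0.05700843060541875 z [ 0.0004  0.0001 -1.    ] q [0.3143 0.3649 1.8311 0.     0.9451 0.2573] f [-1.125   0.7711  2.0903] g 0.11770199717452325
```

View pics/m7.png

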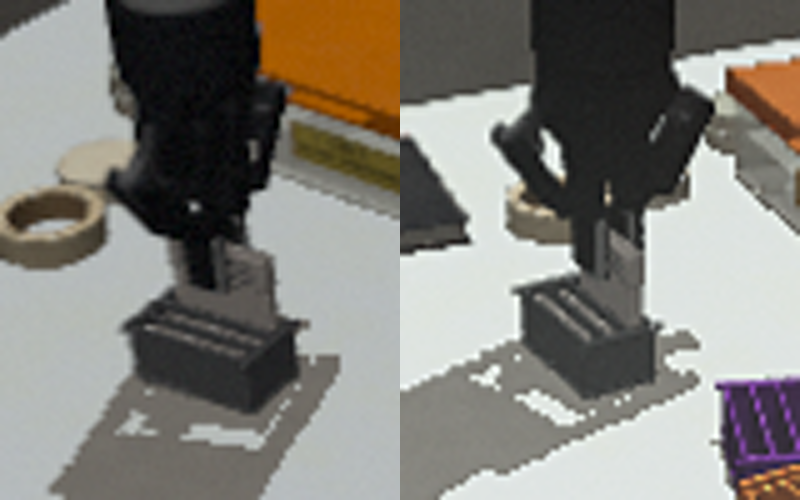

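View pics/w_7.png

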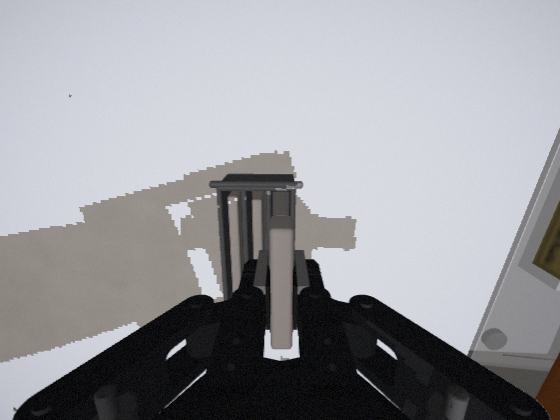

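Gripped: opening 0.118, about 10 mm for the 11 mm bar. The comb is still upright in its slot. Checking the rack and beaker positions before lifting.

Run:
```python
from h import *
S,D=load("scene"),load("side")
f=lambda a,x,y,s:np.array(a,float)/s+[x,y]
print("beaker base",atz(S,f([[455,515]],160,140,5),0),atz(D,f([[168,510]],215,140,5),0))
print("beaker top",atz(S,f([[452,405]],160,140,5),0.07))
print("rack top corners S",atz(S,f([[518,310],[580,238],[738,372]],160,140,5),0.064), "D",atz(D,f([[315,332],[440,440],[568,410]],215,140,5),.064))
X=tri([S,D],[f([[610,185],[671,232]],160,140,5),f([[417,235],[430,287]],215,140,5)]);print("caps",X)
```

```text
beaker base [[0.4151 0.0121 0.    ]] [[0.415  0.0113 0.    ]]
beaker top [[0.4119 0.0073 0.07  ]]
rack top corners S [[ 0.4925  0.0242  0.064 ]
 [ 0.558   0.0296  0.064 ]
 [ 0.5027 -0.0875  0.064 ]] D [[ 0.4993  0.0275  0.064 ]
 [ 0.5049 -0.0776  0.064 ]
 [ 0.5675 -0.0826  0.064 ]]
caps [[ 0.5347 -0.0018  0.1198]
 [ 0.5166 -0.0443  0.119 ]]
```

move_arm:
  delta_pos:
    - [0,0,-0.2]
    - [0,0,-0.3]
    - [0,0,-0.4]
    - [0,0,-0.5]
    - [0,0,-0.5]
    - [0,0,-0.5]
    - [0,0,-0.5]
    - [0,0,-0.5]
    - [0,0,-0.5]
    - [0,0,-0.5]
    - [0,0,-0.5]
    - [0,0,-0.5]
    - [0,0,-0.5]
    - [0,0,-0.4]
    - [0,0,0]
    - [0,0,0]
  twist: [0,0,0,0,0,0,0,0,0,0,0,0,0,0,0,0]
  gripper: [0,0,0,0,0,0,0,0,0,0,0,0,0,0,0,0]

```text
t: 11.8
eef_pos: [0.5488, 0.2845, 0.1786]
orientation: [-2.157, -2.284, 0.001]
ft_force: [0.8, 0.2, -0.9]
grip_width: 0.125
```

```bash
python3 snap.py 8
python3 - <<'E'
from h import *
from rig import ctrl
a=ctrl.camera("scene");b=ctrl.camera("side");cv2.imwrite("pics/scene8.png",a);cv2.imwrite("pics/side8.png",b)
m=np.hstack([cv2.resize(a[50:210,130:230],None,fx=4,fy=3.5,interpolation=2),cv2.resize(b[50:210,190:290],None,fx=4,fy=3.5,interpolation=2)])
cv2.imwrite("pics/m8.png",m)
E
```

```text
11.8 [0.5488 0.2845 0.1786] yaw y 0.05699699453436492 z [-0.0009 -0.0003 -1.    ] q [0.3142 0.1813 1.7419 0.     1.2193 0.2572] f [ 0.7583  0.1646 -0.8555] g 0.12474859194609308
```

View pics/m8.png

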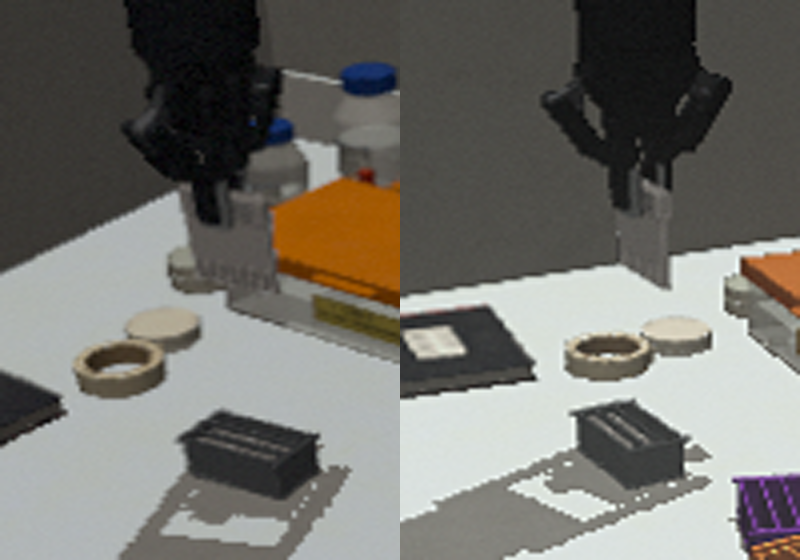

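View pics/w_8.png

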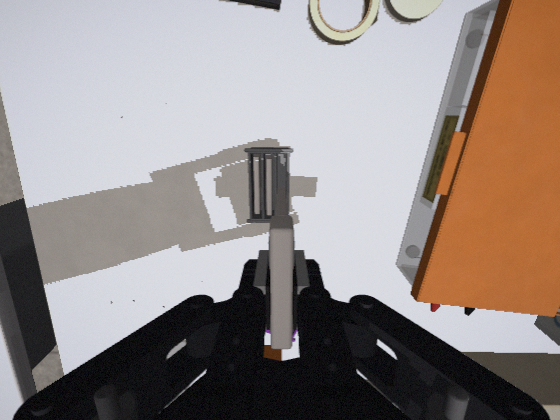

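The comb hangs upright in the jaws, teeth visible, and the bin is unmoved with both plates inside. Carrying it high across the rack now, tips at about 0.16 m against tube tops at 0.123 m.

move_arm:
  delta_pos:
    - [0,0,0]
    - [0,0,0]
    - [-0.5,0.02,0]
    - [-0.93,0.05,0]
    - [-0.93,0.05,0]
    - [-0.93,0.05,0]
    - [-0.93,0.05,0]
    - [-0.93,0.05,0]
    - [-0.93,0.05,0]
    - [-0.93,0.05,0]
    - [-0.93,0.05,0]
    - [-0.93,0.05,0]
    - [-0.93,0.05,0]
    - [-0.93,0.05,0]
    - [-0.93,0.05,0]
    - [-0.93,0.05,0]
    - [-0.93,0.05,0]
    - [-0.93,0.05,0]
    - [-0.93,0.05,0]
    - [-0.93,0.05,0]
  twist: [0.028,0.028,0,0,0,0,0,0,0,0,0,0,0,0,0,0,0,0,0,0]
  gripper: [0,0,0,0,0,0,0,0,0,0,0,0,0,0,0,0,0,0,0,0]

```text
t: 14.45
eef_pos: [0.5212, -0.1248, 0.1791]
orientation: [2.35, 2.085, -0.001]
ft_force: [-0.1, 0.4, 0.8]
grip_width: 0.121
```

move_arm:
  delta_pos:
    - [-0.93,0.05,0]
    - [-0.93,0.05,0]
    - [-0.93,0.05,0]
    - [-0.93,0.05,0]
    - [-0.93,0.05,0]
    - [-0.93,0.05,0]
    - [-0.4,0,0]
    - [0,0,0]
    - [0,0,0]
  twist: [0,0,0,0,0,0,0,0,0]
  gripper: [0,0,0,0,0,0,0,0,0]

```text
t: 15.58
eef_pos: [0.512, -0.2716, 0.179]
orientation: [-2.348, -2.086, -0.0]
ft_force: [-1.0, 0.8, -0.8]
grip_width: 0.12
```

```bash
python3 snap.py 9
```

```text
15.575 [ 0.512  -0.2716  0.179 ] yaw y -0.11828907111860552 z [-0.0002  0.0005 -1.    ] q [-0.6629  0.0966  1.8358  0.0003  1.2098 -0.5447] f [-1.0071  0.8384 -0.8131] g 0.12024613373011697
```

View pics/w_9.png

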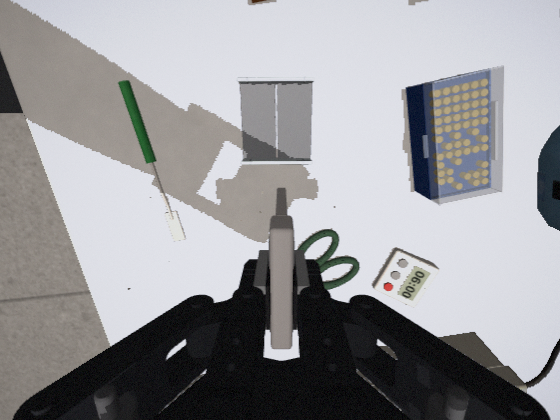

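The tray is in full view at columns 238–313 and rows 78–162, with its line at column ~276. The comb is held at columns 272–294.

```bash
python3 -c "
from h import *
crop('pics/w_9.png','pics/w_9c.png',225,60,105,110,5)
crop('pics/w_9.png','pics/w_9d.png',240,170,80,190,4)"
```

```text
(no output)
```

View pics/w_9c.png

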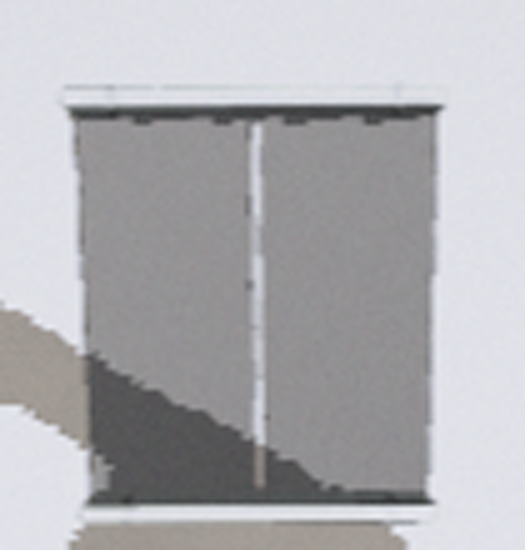

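View pics/w_9d.png

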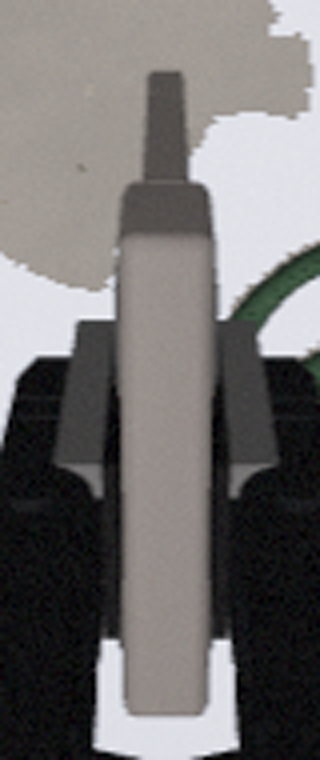

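```bash
cat > m9.py <<'E'
from h import *
import pickle
s=pickle.load(open("w_9.pkl","rb"));W=load("wrist",s);R=Ro.from_rotvec(s["orientation"]).as_matrix()
g=lambda a:np.array(a,float)/5+[225,60]
L=atz(W,g([[256.5,122],[260.5,489]]),.004);print("line",L,np.linalg.norm(L[0]-L[1]),L.mean(0))
I=atz(W,g([[75,105],[440,105],[433,503],[88,503]]),.026);O=atz(W,g([[64,88],[443,88],[432,520],[84,520]]),.026)
print("inner",I,I.mean(0),np.linalg.norm(I[0]-I[3]),np.linalg.norm(I[1]-I[2]),np.linalg.norm(I[0]-I[1]),np.linalg.norm(I[2]-I[3]))
print("outer",O.mean(0),np.linalg.norm(O[0]-O[3]),np.linalg.norm(O[0]-O[1]))
F=atz(W,g([[75,110],[437,110],[430,500],[92,500]]),.004);print("floor edge",F.mean(0))
for n,X in (("I",I),("O",O),("F",F)):
  d=X[0]+X[1]-X[2]-X[3];e=X[1]+X[2]-X[0]-X[3];print(n,"yaw y",np.arctan2(-d[0],d[1]),"yaw x",np.arctan2(e[1],e[0]))
d=L[0]-L[1];print("line yaw",np.arctan2(-d[0],d[1]))
# comb in tool frame
def tool(uv,zt): # at given tool z
    o,d=ray(W,uv);o=R.T@(o-s["eef_pos"]);d=d@R;return o+d*((zt-o[2])/d[:,2])[:,None]
h=lambda a:np.array(a,float)/4+[240,170]
zt=0.0188
print("bar top corners",tool(h([[122,235],[213,235],[207,714],[128,714]]),zt-.075))
print("bar bottom front",tool(h([[124,184],[208,184]]),zt-.055))
print("teeth tips front (guess)",tool(h([[150,72],[184,72]]),zt), "plate start", tool(h([[145,180],[188,180]]),zt-.055))
E
python3 m9.py
```

```text
line [[ 0.5192 -0.163   0.004 ]
 [ 0.5103 -0.2432  0.004 ]] 0.0806833059214556 [ 0.5147 -0.2031  0.004 ]
inner [[ 0.4826 -0.1573  0.026 ]
 [ 0.5572 -0.1661  0.026 ]
 [ 0.5488 -0.2477  0.026 ]
 [ 0.4723 -0.2386  0.026 ]] [ 0.5152 -0.2024  0.026 ] 0.08196442379148394 0.08195663760060931 0.07518564898766336 0.07701115185170818
outer [ 0.5145 -0.2026  0.026 ] 0.0889916770354357 0.07781385333245923
floor edge [ 0.5147 -0.2032  0.004 ]
I yaw y -0.11434174070964562 yaw x -0.11773571503419812
O yaw y -0.11202273812002723 yaw x -0.11773914589027602
F yaw y -0.10894268868844545 yaw x -0.11773680526641764
line yaw -0.11094577063949464
bar top corners [[ 0.0314 -0.0049 -0.0562]
 [ 0.0314  0.005  -0.0562]
 [-0.0333  0.0051 -0.0562]
 [-0.0333 -0.0048 -0.0562]]
bar bottom front [[ 0.0301 -0.0053 -0.0362]
 [ 0.0301  0.0051 -0.0362]]
teeth tips front (guess) [[ 0.0306 -0.0027  0.0188]
 [ 0.0306  0.003   0.0188]] plate start [[ 0.0307 -0.0027 -0.0362]
 [ 0.0307  0.0026 -0.0362]]
```

Tray measured at centre (0.5148, -0.2029) with yaw -0.112. Inner wall spacing came out at 82.0 mm against the stated 82. The comb sits centred in the jaws, tool x ≈ -1.5 mm and y ≈ 0. I'll move above the tray and partly down, then check.

move_arm:
  delta_pos:
    - [0.7,-0.05,0]
    - [0.7,-0.05,0]
    - [0.7,-0.05,0]
    - [0.7,-0.06,0]
    - [0,0,0]
    - [0,0,0.5]
    - [0,0,0.6]
    - [0,0,0.6]
    - [0,0,0.6]
    - [0,0,0.6]
    - [0,0,0.6]
    - [0,0,0.5]
    - [0,0,0.4]
    - [0,0,0]
    - [0,0,0]
  twist: [-0.002,0,0,0,0,0,0,0,0,0,0,0,0,0,0]
  gripper: [0,0,0,0,0,0,0,0,0,0,0,0,0,0,0]

```text
t: 17.5
eef_pos: [0.5152, -0.2023, 0.0696]
orientation: [2.342, 2.092, 0.0]
ft_force: [-0.3, 0.3, 0.2]
grip_width: 0.118
```

```bash
python3 snap.py 10
python3 - <<'E'
from h import *
from rig import ctrl
a=ctrl.camera("scene");b=ctrl.camera("side");cv2.imwrite("pics/scene10.png",a);cv2.imwrite("pics/side10.png",b)
m=np.hstack([cv2.resize(a[170:280,310:390],None,fx=5,fy=5,interpolation=2),cv2.resize(b[195:305,295:375],None,fx=5,fy=5,interpolation=2)])
cv2.imwrite("pics/m10.png",m)
E
```

```text
17.5 [ 0.5152 -0.2023  0.0696] yaw y -0.11254336934657798 z [ 0.0009 -0.0006 -1.    ] q [-0.5575  0.1669  1.9755 -0.      0.9982 -0.4449] f [-0.2669  0.3312  0.18  ] g 0.11828567531747224
```

View pics/m10.png

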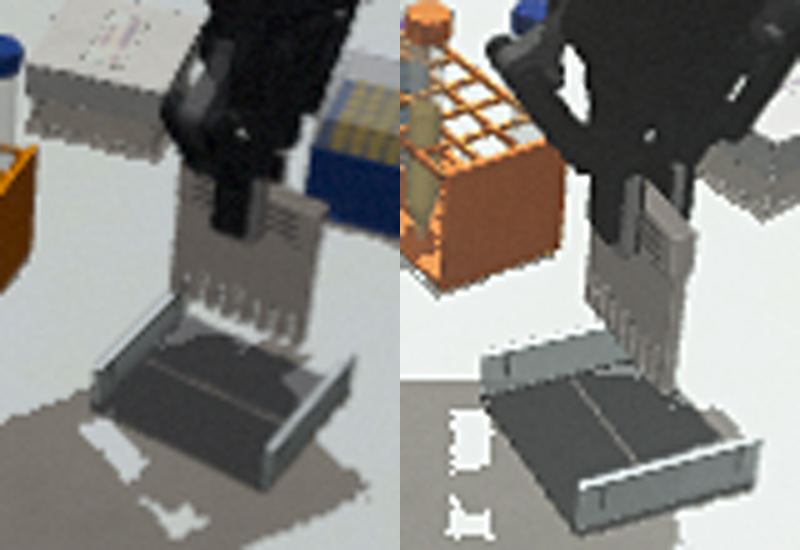

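View pics/w_10.png

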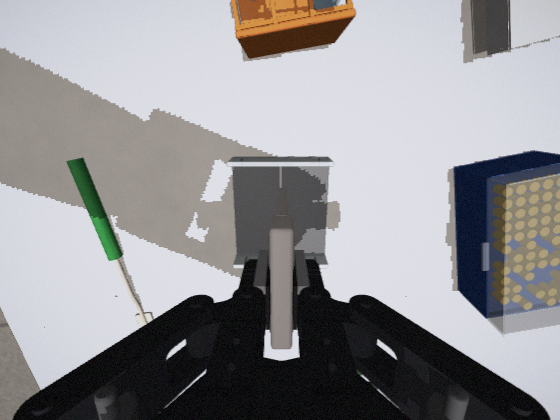

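Run:
```python
from h import *
S,D=load("scene"),load("side")
T=tri([S,D],[[[310+176/5,170+291/5],[310+300/5,170+346/5]],[[295+190/5,195+302/5],[295+272/5,195+390/5]]]);print("tips",T,T.mean(0),np.linalg.norm(T[0]-T[1]))
T=tri([S,D],[[[310+182/5,170+168/5],[310+325/5,170+212/5]],[[295+203/5,195+150/5],[295+291/5,195+235/5]]]);print("top right",T)
# same bias: tray corner top known z .026
T=tri([S,D],[[[310+95/5,170+375/5],[310+268/5,170+455/5],[310+352/5,170+360/5]],[[295+82/5,195+357/5],[295+180/5,195+487/5],[295+360/5,195+442/5]]]);print("wall tops",T)
```

```text
tips [[ 0.519  -0.1742  0.049 ]
 [ 0.5167 -0.2343  0.0462]] [ 0.5179 -0.2043  0.0476] 0.06023468309051703
top right [[ 0.5208 -0.1702  0.1175]
 [ 0.5154 -0.2364  0.1216]]
wall tops [[ 0.4812 -0.1543  0.0199]
 [ 0.4726 -0.2404  0.02  ]
 [ 0.5519 -0.2492  0.0174]]
```

The tips triangulate to about 0.050–0.054 m after removing the side/scene z bias seen on the wall tops. Dead reckoning gives 0.051, so the two agree. Now lowering to tips at about 10 mm.

move_arm:
  delta_pos:
    - [0.04,0,0.3]
    - [0,0,0.3]
    - [0,0,0.3]
    - [0,0,0.3]
    - [0,0,0.2]
    - [0,0,0.15]
    - [0,0,0.1]
    - [0,0,0]
    - [0,0,0]
    - [0,0,0]
  twist: [0,0,0,0,0,0,0,0,0,0]
  gripper: [0,0,0,0,0,0,0,0,0,0]

```text
t: 18.9
eef_pos: [0.5151, -0.2012, 0.0282]
orientation: [2.342, 2.093, 0.0]
ft_force: [-0.1, 0.3, -0.0]
grip_width: 0.118
```

```bash
python3 snap.py 11
python3 - <<'E'
from h import *
from rig import ctrl
a=ctrl.camera("scene");b=ctrl.camera("side");cv2.imwrite("pics/scene11.png",a);cv2.imwrite("pics/side11.png",b)
m=np.hstack([cv2.resize(a[205:275,320:390],None,fx=5.7,fy=5.7,interpolation=2),cv2.resize(b[235:305,300:370],None,fx=5.7,fy=5.7,interpolation=2)])
cv2.imwrite("pics/m11.png",m);print(m.shape)
crop("pics/w_11.png","pics/w_11c.png",210,140,140,140,4)
E
```

```text
18.9 [ 0.5151 -0.2012  0.0282] yaw y -0.11259688893904686 z [ 0.0005 -0.0003 -1.    ] q [-0.5559  0.2287  1.9926 -0.      0.9197 -0.4432] f [-0.0856  0.282  -0.0125] g 0.1183337142269711
(399, 798, 3)
```

View pics/m11.png

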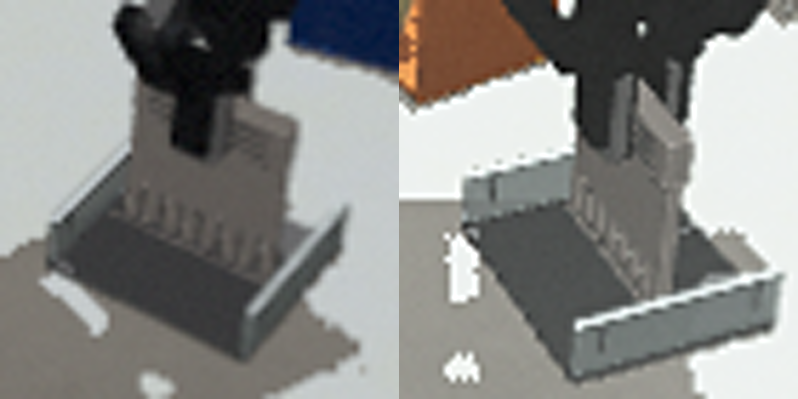

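View pics/w_11c.png

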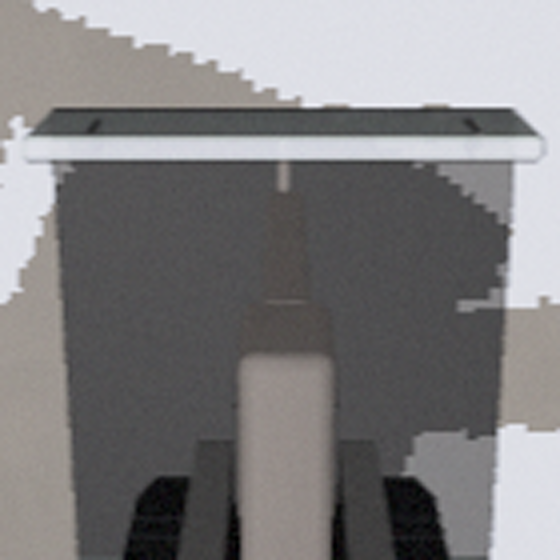

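Run:
```python
from h import *
import pickle
S,D=load("scene"),load("side")
f=lambda a,x,y:np.array(a,float)/5.7+[x,y]
sc=[[120,213],[275,277],[50,228],[247,318],[346,210],[133,85],[297,122]]
sd=[[572-399,207],[668-399,300],[463-399,183],[573-399,327],[782-399,278],[576-399,60],[692-399,150]]
n="tipL tipR wallLN wallRN wallRF".split()
T=tri([S,D],[f(sc[:5],320,205),f(sd[:5],300,235)])
for a,b in zip(n,T):print(a,b)
s=pickle.load(open("w_11.pkl","rb"));W=load("wrist",s);g=lambda a:np.array(a,float)/4+[210,140]
for z in (.006,.01,.014):
  t=atz(W,g([[270,192],[302,192]]),z);print(z,"tip front",t.mean(0),"y-extent center",(t.mean(0)-.033*np.array([.112,.994,0])))
print("inner wall top",atz(W,g([[24,160],[545,160]]),.026).mean(0),"line",atz(W,g([[283.5,190],[283.5,165]]),.004))
# predicted projections of tip corners for z guess
for z in (.006,.010,.014):
  y=np.array([.112,.994]);c=np.array([.5148,-.2027])
  P=np.array([[*(c+.033*y),z],[*(c-.033*y),z]]);print(z,((proj(S,P)-[320,205])*5.7).tolist(),((proj(D,P)-[300,235])*5.7+[399,0]).tolist())
c=np.array([.5148,-.2029]);x=np.array([.994,-.112]);y=np.array([.112,.994])
P=np.array([[*(c-.04*x+.043*y),.026],[*(c-.04*x-.043*y),.026],[*(c+.04*x-.043*y),.026]])
print("pred wall",((proj(S,P)-[320,205])*5.7).tolist(),((proj(D,P)-[300,235])*5.7+[399,0]).tolist())
```

```text
tipL [ 0.5212 -0.1671  0.0018]
tipR [ 0.5131 -0.2363  0.0098]
wallLN [ 0.4817 -0.1536  0.0182]
wallRN [ 0.472  -0.2399  0.0204]
wallRF [ 0.5521 -0.2498  0.0173]
0.006 tip front [ 0.5184 -0.1716  0.006 ] y-extent center [ 0.5147 -0.2044  0.006 ]
0.01 tip front [ 0.5185 -0.1706  0.01  ] y-extent center [ 0.5148 -0.2034  0.01  ]
0.014 tip front [ 0.5186 -0.1696  0.014 ] y-extent center [ 0.5149 -0.2024  0.014 ]
inner wall top [ 0.5193 -0.1615  0.026 ] line [[ 0.518  -0.1717  0.004 ]
 [ 0.5185 -0.1673  0.004 ]]
0.006 [[124.47295424801152, 208.9734225133034], [270.5229942974639, 276.2560489131741]] [[569.7547336795336, 206.78490690164097], [656.0793806579125, 319.2687558297967]]
0.01 [[125.25762015655457, 201.55006670515326], [271.71095770509976, 268.76924903702854]] [[570.52601163414, 198.20800161304524], [657.107902881468, 310.47583025328703]]
0.014 [[126.0456232028685, 194.0896083304222], [272.9042328363254, 261.2435855889195]] [[571.3004303998007, 189.59170630131285], [658.14089453114, 301.63976445850557]]
pred wall [[54.015528807202976, 215.92409314039367], [250.04516542795076, 307.9591611327843], [347.7603994795454, 193.30808300504225]] [[461.9917492885225, 172.17137000886612], [570.3256652149272, 321.54580467132956], [777.9834290015639, 265.64554409569985]]
```

Heights by two routes: dead reckoning puts the tips 5.4 mm above the floor. The outside views, corrected with the tray walls, give about 6–8 mm, and both fall inside 1–11 mm. Centring error is about 0.5 mm both ways. A last overall look before handing in.

View pics/scene11.png

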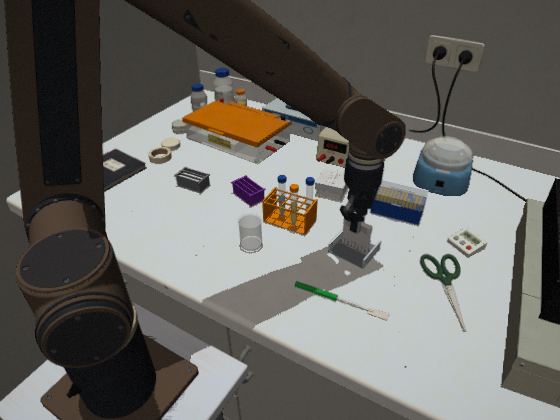

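Run:
```python
from h import *
from rig import ctrl
a=cv2.imread("pics/scene0.png");b=cv2.imread("pics/scene11.png")
# shift of static items before/after by template match
for n,(x,y,w,h) in dict(bin=(174,172,38,22),rack=(262,185,30,45),beaker=(237,214,26,38),tray_near=(326,228,20,36)).items():
    r=cv2.matchTemplate(b[y-8:y+h+8,x-8:x+w+8],a[y:y+h,x:x+w],cv2.TM_CCOEFF_NORMED);_,v,_,l=cv2.minMaxLoc(r);print(n,np.array(l)-8,round(v,3))
s=ctrl.sense();print(s["t"],s["eef_pos"],s["qd"],s["ft_force"],s["grip_width"])
```

```text
bin [0 0] 0.989
rack [0 0] 0.999
beaker [0 0] 0.998
tray_near [0 0] 0.837
19.05 [ 0.515  -0.2011  0.028 ] [ 0.0001  0.0005 -0.0009 -0.0009 -0.001   0.0006] [-0.1909  0.2106  0.1845] 0.1245883520546417
```

The bin, rack, beaker and tray show 0 px of shift. The comb stands in the tray at (355,240), arm at rest with forces near zero. Handing in.

```bash
python3 -c "
from rig import ctrl
print(ctrl.sign_off())"
```

```text
the job is handed in; nothing more can be done
None
```

I took the comb out of the grey bin's far slot, carried it over the rack with its tips at about 0.16 m, and handed in at about 19 s. It is held teeth down over the line in the tray; no verdict came back.

**Last checks**
- **Tip height:** the tips are about 5.4 mm above the tray floor by dead reckoning. The two outside cameras, corrected with the tray walls, give about 6–8 mm. One tip point in the side view was hidden behind the tray wall and read higher, so I left it out.
- **Position:** centring is off by about 0.5 mm both ways, and the yaw matches the tray to about 0.001 rad. The comb looked upright in the wrist view.
- **Grip and contact:** the opening is 0.12 (about 10 mm for the 11 mm bar) and the arm was at rest. The wrist force was near zero, so I saw no sign of contact with the tray.
- **Other objects:** bin, rack, beaker and tray show 0 px of shift against the first picture. The tray match was weaker (0.84) because the arm's shadow falls on it. After the lift, both plates were still in the bin.

**What disagreed**
- **Fingertip position:** the first grasp closed on nothing. The images put the shut fingertips about 35 mm farther back than stated, so I went lower by what they showed and the second grasp held.
- **Scene and side cameras:** these two read about 5 mm low in z. I corrected for this using the tray walls.
- **Comb yaw:** my first estimate from those two views (0.16 rad) was wrong; the wrist camera gave 0.06 rad.

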